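# Finish a bead kit and hold a spring clamp gaping around its card

## Robot

A 6-joint arm with a two-finger parallel gripper is mounted at the origin on the work surface. World frame = base frame: x ahead of the robot, y to its left, z up, the work surface at z = 0. Lengths are in m, angles in degrees, forces in N, time in s.
With the tool pointing down it reaches from about 0.3 to 0.85 m from the base axis. Payload 4.2 kg.
Tool frame: the origin (TCP) lies at the very end of the fingers, on their centre line; the grasp point (between the pads) lies 19 mm behind it; z points along the fingers, y is the direction in which the jaws open and shut (so a half turn about z gives the same grasp; the last joint's range is limited). The gripper opens to 91 mm and grips with 3 to 60 N. Pads are 32 mm wide; open, the fingers measure 118 mm over their backs; the gripper's body (76 mm by 178 mm) begins 60 mm behind the grasp point.
Start: joints at [-69.844, 18.312, 89.639, -0, 72.044, -1.146], TCP at [0.209, -0.536, 0.191] pointing down, gripper open.
Joint ranges: [-177.97, 177.97], [-48.28, 115.42], [12.27, 149.76], [-77.06, 257.06], [2.81, 150.46], [-146.56, 146.56]. Speed limits (degrees/s): [147.25, 147.25, 180, 180, 180, 180].

## Interface

Orientations are given as a 3x3 rotation matrix whose columns are the frame's x, y, z axes.
In Python, from cell import ctrl gives the robot as it stands.
- The arm moves only by the tool jog_arm, never from a script. Its argument "plan" is a list of rows, each an object with "translation": the shift along the tool's x, y, z in mm, a list of three; "turn": the turn about the tool's z in rad. In form: [{"translation": [tx, ty, tz], "turn": turn}, ...]. A call has 1 to 12 rows; each row shifts and turns the commanded pose from where the row before left it, along the tool's axes as they then stand; what a row does not reach is not made up. A row lasts 1/8 s, in which the tool goes at most 62.5 mm and 10.7 degrees, less where a joint would pass 70% of its speed; a pose out of reach is approached as far as the arm can. A call is refused whole if a number of a shift passes 62.5 or a number of a turn 0.188, either way. A call with a gripper value outside its range is refused whole. "hand" is the opening, from 0 (shut) to 1 (fully open), set as the call begins (left out, the last holds). The fingers move at their own pace and stop on an object; "squeeze" is the grip in N (left out, the last holds). Time passes only in rows, so rows that do not move let the fingers close. It gives the time, the measured TCP pose, the force and the opening at its end, in the units of the state.
- ctrl.sense(): the state, without advancing time (a new reading comes with each control period).
- ctrl.grab_frame(name): name is "scene" or "top" or "wrist"; returns the picture (384x512x3 uint8, blue, green, red); there is no depth.
- ctrl.camera_info(name): a dict with "intrinsics" (3x3 intrinsics, pixels), "dist" ([k1, k2, p1, p2, k3] as OpenCV has them; the pictures are not rectified), "extrinsics" (4x4, takes a point from camera to world coordinates). Camera axes: x right, y down, z forward; pixel columns grow to the right and rows downward; lengths in m; the calibration is good to about 2 mm. A picture is of the moment at which its call begins: read the wrist's pose just before it. camera_info takes no time and is no camera call; for the wrist camera it gives the pose at the moment of the call.
- ctrl.job_done(): hands the job in, once; it reports no verdict.
Trained networks look in the newest picture that a camera, given by its name, has taken for a name from the list of things; names that differ only in an ending like _2 or _b are one class to them, and where a whole thing is asked for, a point or a joint stands for the part that bears it (a point fixed in the world has none). Each returns a list of dicts, best first, with "score" (0 to 1); they miss things now and then, are a little off and sometimes report something else, mostly with a low value. They report only what shows in the picture. A call takes as long as a camera call. They do not tell look-alikes from the thing itself.
- ctrl.cut_out(camera, thing): "region" (384x512 bool, what is visible of it) and "pixel" ([column, row] in pixels, amid what is visible of it).
- ctrl.mark_of(camera, thing): "pixel" ([column, row] in pixels: a listed point, or the origin of a listed thing).
The state is a dict: "clock": time; "qpos": joint angles; "qd": joint speeds; "joint_torque": joint torques, N m; "tcp_pos": TCP position; "eef_rot": TCP orientation; "wrist_force": force on the tool from outside, world axes, zero at the start; "ft_torque": the same for the moment, N m; "grip_width": opening from 0.0 (shut) to 1.0 (fully open).
Only numpy, scipy, OpenCV 4.12 (cv2) and the standard library are available. Lean on these libraries where they do the work, as an engineer would, in place of code of your own. Each camera call takes 0.05 s, during which the arm holds its last target. There are 200 camera calls.

## Task

Finish the bead kit: take the loose tall tube of beads that stands on the bench, lower it end-down into the empty well of the wooden kit stand right to the bottom, and let it go. Then pick up the spring clamp by its two handles, squeeze them until the jaws gape wide, and bring it level to the free upright edge of the card in the stand, so that the card's edge is well inside the mouth with one jaw on each side and nothing of the clamp touching the card. The program finishes while the robot is still holding the clamp open there (the instruction sheet is slipped in next); never nip or push the card, and leave everything else where it is.

Things in the scene. Friction and masses are not known exactly. Their poses are not given: they have to be found in the camera images.
- tube_center (a point): Centre (half-way up) of the loose tube of beads: clear round tube with a white cap, 18 mm in diameter, 100 mm tall, about 35 g, standing upright on the bench on its flat foot; z up its long axis. A row of three places in front of the stand holds this tube, the jar and the vial in any order; it is the only tall thin thing standing on the bench.
- tube_foot (a point): Centre of the same tube's underside, 50 mm below its centre; z up along the tube.
- tube: The same loose tube; its origin is the centre of its underside.
- well (a point): Centre of the FLOOR of the stand's empty well: a round vertical hole, 21 mm in diameter and 30 mm deep with a slightly chamfered mouth, at the left (+y) end of the stand. The mouth is 30 mm above this point, level with the stand's top. Axes as the stand's: y runs along the row of wells away from the card.
- stand: Kit stand, fixed: wooden block 70 mm (x) by 240 mm (y) by 40 mm high, turned up to 0.25 rad. Origin on the bench; the block spans its y from -115 to +125 mm. Wells on its middle line (x = 0) at y = +21 and +63 mm (each holds a tube) and +105 mm (empty). The backing card stands in a slot on the same line at the other end.
- card: The kit's stiff backing card, fixed upright in the stand: 2 mm thick, 112 mm wide, from 40 to 150 mm over the bench, jewellery pinned on its half next to the tubes. Origin on its free upright edge, half-way up (95 mm over the bench). x: normal to the card; y: level, from the free edge INTO the card, towards the tubes; z up. The free edge overhangs the block by 13 mm.
- clamp_grip (a point): Where to squeeze the spring clamp: mid-way between its two handles, 12 mm above the bench. Grey nylon clamp with black rubber jaw pads, lying on its side: 112 mm long, 24 mm high, 50 g. x: from handles to jaws; y: across (squeeze along y); z up. Here the handles are 51 mm apart outside at rest, 22 mm and parallel when fully squeezed; they extend 15 mm farther back. Jaw tips 93 mm ahead, open or closed (within 5 mm).
- clamp: The same clamp: the arm with handle and jaw on the +y side, carrying the other arm. Origin on the hinge pin's axis (45 mm ahead of clamp_grip) at the underside; axes as clamp_grip; it turns by half the joint's angle when the handles are squeezed evenly. The handles need about 5 N to start opening and 12 N to open fully, then come to a stop.
- clamp_jaw (a joint): Opening angle of the clamp between its two arms, rad: 0 closed by the spring, 0.60 fully open at the stop. The jaw tips are then about 29 mm apart (about 48 mm per rad).
- jaw_tip_a (a point): Inner face of the jaw pad, at the tip of the arm on the +y side, mid-height of the clamp (the pads are 13 mm long, reaching 4 mm beyond this point).
- jaw_tip_b (a point): The same on the other arm (-y side).
- tube_mid: Bystander: a tube like the loose one, already in the middle well. Origin at its underside; its top is 110 mm over the bench.
- tube_right: Bystander: a tube like the loose one, already in the well next to the card. Origin at its underside.
- jar: Bystander: squat clear jar with a metal lid, 50 mm in diameter, 66 mm high. Origin at its underside.
- vial: Bystander: short clear vial with a white cap, 27 mm in diameter, 45 mm high. Origin at its underside.
- spool: Bystander: brass wire spool, 48 mm in diameter, 36 mm high, between the row and the clamp. Origin at its underside.
- dish: Bystander: white bead dish, 80 mm in diameter, 24 mm high, at the left. Origin at its underside.
- pliers: Bystander: small pliers lying flat, 125 mm long, 12 mm high, beyond the clamp. Origin near their middle.
Mind the look-alikes: they are no part of the job. Leave any pink or purple look-alike of the tube alone.

How it is judged:
By the outcome, as a careful person would: the job done as asked, in the order asked, and still so for the second after the job is handed in, while the arm keeps its last pose, push and grip.
It also fails if it takes over 56 s, if anything falls off the work surface, if the arm or the gripper's body presses on something with over 40 N, if the wrist force passes 120 N, or if a joint passes its speed limit or range.

## Working session

There is one attempt and no reset: what is moved stays moved. The work goes in short steps, Python scripts to look and compute and a tool call to move; the robot and the scene stay as the last step left them, time stands still between calls to the robot, and variables do not carry over. Pictures are saved under pics/ and viewed, about 8 in all and at most 12, crops included, and the job is handed in when it is done.

Besides the shell and the picture viewer there is one more tool, called after ">>>" by a JSON object that holds its "fn" and its "kwargs". jog_arm: Moves the arm, as the interface text tells. Its arguments: {"type":"object","properties":{"plan":{"type":"array","items":{"type":"object","properties":{"translation":{"type":"array","items":{"type":"number"}},"turn":{"type":"number"}}}},"hand":{"type":"number"},"squeeze":{"type":"number"}},"required":["plan"]}

```bash
mkdir -p pics; ls; cat > h.py <<'E'
import numpy as np, cv2
from cell import ctrl
def ray(info,px):
    K=np.array(info["intrinsics"]);d=np.array(info["dist"]);T=np.array(info["extrinsics"])
    u=cv2.undistortPoints(np.array([[px]],float),K,d)[0,0]
    v=T[:3,:3]@np.array([u[0],u[1],1]);return T[:3,3],v/np.linalg.norm(v)
def atz(info,px,z):
    o,v=ray(info,px);return o+v*(z-o[2])/v[2]
def tri(rs):
    A=np.zeros((3,3));b=np.zeros(3)
    for o,v in rs:
        P=np.eye(3)-np.outer(v,v);A+=P;b+=P@o
    p=np.linalg.solve(A,b);return p,max(np.linalg.norm((np.eye(3)-np.outer(v,v))@(p-o)) for o,v in rs)
def proj(info,p):
    T=np.linalg.inv(np.array(info["extrinsics"]))
    r,_=cv2.Rodrigues(T[:3,:3]);return cv2.projectPoints(np.array([p],float),r,T[:3,3],np.array(info["intrinsics"]),np.array(info["dist"]))[0][0,0]
E
python3 - <<'E'
from h import *
ims=[]
info={c:ctrl.camera_info(c) for c in("scene","top")}
for c in("scene","top"):
    cv2.imwrite(f"pics/{c}0.png",cv2.resize(ctrl.grab_frame(c),(800,600),interpolation=cv2.INTER_CUBIC))
    print(c,np.round(info[c]["extrinsics"],3).tolist())
for t in["tube_center","tube_foot","well","card","stand","clamp_grip","clamp","jaw_tip_a","jaw_tip_b","tube_mid","jar","vial","spool"]:
    R={}
    for c in("scene","top"):
        R[c]=ctrl.mark_of(c,t)[:3]
        print(t,c,[(round(r["score"],2),np.round(r["pixel"]).tolist()) for r in R[c]])
    if R["scene"] and R["top"]:
        p,e=tri([ray(info[c],R[c][0]["pixel"]) for c in R]);print("   ",np.round(p,4),round(e,4))
E
```

```text
pics
scene [[-0.711, 0.498, -0.496, 0.978], [0.703, 0.503, -0.503, 0.463], [-0.001, -0.706, -0.708, 0.703], [0.0, 0.0, 0.0, 1.0]]
top [[-0.029, -0.99, 0.137, 0.389], [-1.0, 0.03, 0.004, 0.036], [-0.008, -0.137, -0.991, 1.269], [0.0, 0.0, 0.0, 1.0]]
tube_center scene [(0.76, [324.0, 181.0]), (0.67, [336.0, 199.0]), (0.62, [314.0, 200.0])]
tube_center top [(0.61, [205.0, 254.0]), (0.39, [224.0, 235.0]), (0.38, [250.0, 260.0])]
    [0.4024 0.1507 0.0982] 0.0166
tube_foot scene [(0.71, [330.0, 215.0]), (0.62, [306.0, 216.0]), (0.61, [318.0, 192.0])]
tube_foot top [(0.58, [224.0, 237.0]), (0.45, [227.0, 258.0]), (0.44, [252.0, 256.0])]
    [ 0.4255  0.1471 -0.005 ] 0.0299
well scene [(0.71, [281.0, 250.0])]
well top [(0.67, [212.0, 184.0]), (0.46, [370.0, 209.0]), (0.31, [223.0, 236.0])]
    [0.5933 0.1569 0.0067] 0.0051
card scene [(0.57, [214.0, 174.0])]
card top [(0.8, [294.0, 180.0]), (0.15, [222.0, 237.0])]
    [ 0.5855 -0.0794  0.0919] 0.0001
stand scene [(0.72, [252.0, 232.0]), (0.43, [266.0, 239.0])]
stand top [(0.61, [242.0, 186.0])]
    [ 0.5909  0.0631 -0.0119] 0.0005
clamp_gri
[... 566 characters left out ...]
, (0.25, [198.0, 156.0])]
jaw_tip_b top [(0.6, [336.0, 197.0]), (0.56, [335.0, 199.0]), (0.38, [220.0, 240.0])]
    [ 0.5403 -0.2034  0.0081] 0.0069
tube_mid scene [(0.77, [268.0, 238.0]), (0.27, [251.0, 175.0])]
tube_mid top [(0.62, [356.0, 137.0]), (0.38, [223.0, 182.0]), (0.37, [225.0, 235.0])]
    [ 0.6397 -0.0686  0.0603] 0.1978
jar scene [(0.84, [279.0, 194.0])]
jar top [(0.48, [258.0, 232.0]), (0.39, [222.0, 183.0])]
    [ 0.4508  0.0248 -0.0015] 0.0021
vial scene [(0.56, [339.0, 234.0]), (0.36, [215.0, 174.0])]
vial top [(0.4, [188.0, 233.0])]
    [0.4538 0.2263 0.0034] 0.0036
spool scene [(0.56, [252.0, 172.0])]
spool top [(0.68, [298.0, 233.0])]
    [ 0.444  -0.0918  0.0006] 0.0019
```

View pics/scene0.png

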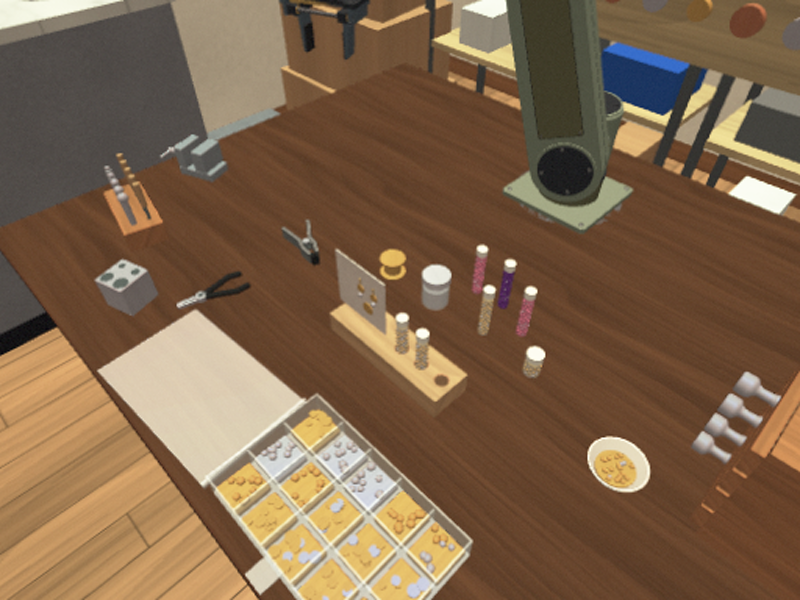

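View pics/top0.png

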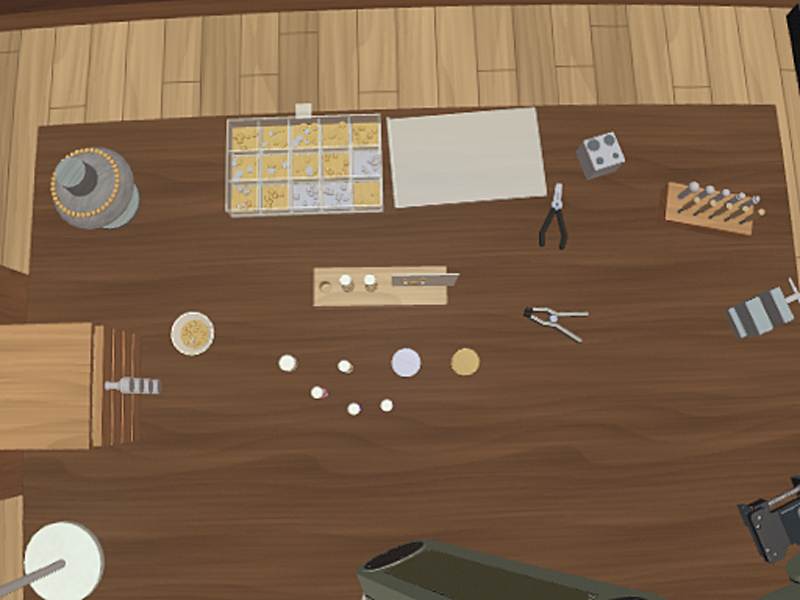

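The scene view shows the real gold tube at about (486,310), with its cap at (345,366) in the top view. It stands between the vial and the jar. The two pink look-alikes and the purple one are behind it. The clamp's jaws are at (528,312) in the top view, pointing left towards the card edge at about (458,278). The empty well is at (325,287).

```bash
python3 - <<'E'
from h import *
s=ctrl.sense();print(s["clock"],np.round(s["eef_rot"],3).tolist(),s["tcp_pos"],s["grip_width"])
w=ctrl.camera_info("wrist");E=np.array(w["extrinsics"]);R=np.array(s["eef_rot"])
print("cam in tool",np.round(R.T@(E[:3,3]-s["tcp_pos"]),3).tolist(),np.round(R.T@E[:3,:3],2).tolist(),np.round(w["intrinsics"],0).tolist())
i={c:ctrl.camera_info(c) for c in("scene","top")}
print("foot",tri([ray(i["scene"],(306,216)),ray(i["top"],(224,237))]))
print("cap",tri([ray(i["scene"],(489/1.5625,289/1.5625)),ray(i["top"],(345/1.5625,366/1.5625))]))
for n,px in dict(pinkA=(318,392),purple=(354,408),pinkB=(387,405),gold=(345,366)).items(): print(n,atz(i["top"],np.array(px)/1.5625,.1))
for n,px in dict(jaw=(527,312),h1=(588,313),h2=(580,341),hinge=(552,317)).items(): print(n,atz(i["top"],np.array(px)/1.5625,.02))
print("cardedge top",atz(i["top"],np.array((458,275))/1.5625,.15))
E
```

```text
1.4 [[0.932, 0.363, 0.0], [0.363, -0.932, -0.0], [-0.0, 0.0, -1.0]] [ 0.20889518 -0.53575501  0.19067774] 1.0000299199795601
cam in tool [0.078, -0.0, -0.193] [[-0.0, -0.96, -0.28], [1.0, -0.0, -0.0], [-0.0, -0.28, 0.96]] [[266.0, 0.0, 250.0], [0.0, 266.0, 196.0], [0.0, 0.0, 1.0]]
foot (array([ 0.44246296,  0.120828  , -0.02479714]), np.float64(0.0011567759918585773))
cap (array([0.44343737, 0.12368917, 0.09613628]), np.float64(0.0018499071803965753))
pinkA [0.40162299 0.16858674 0.1       ]
purple [0.37311973 0.10823883 0.1       ]
pinkB [0.37657207 0.05247602 0.1       ]
gold [0.44428901 0.12187071 0.1       ]
jaw [ 0.53653971 -0.20799984  0.02      ]
h1 [ 0.53116032 -0.32122334  0.02      ]
h2 [ 0.48005713 -0.30291482  0.02      ]
hinge [ 0.52586891 -0.25371631  0.02      ]
cardedge top [ 0.58626753 -0.07158182  0.15      ]
```

>>> {"fn": "jog_arm", "kwargs": {"plan": [{"translation":[40,-40,-20],"turn":0},{"translation":[42,-42,-15],"turn":0},{"translation":[42,-42,-15],"turn":0},{"translation":[42,-42,-10],"turn":0},{"translation":[42,-42,-10],"turn":0},{"translation":[42,-42,-10],"turn":0},{"translation":[42,-42,-10],"turn":0},{"translation":[42,-42,0],"turn":0},{"translation":[42,-42,0],"turn":0},{"translation":[42,-42,0],"turn":0},{"translation":[42,-42,0],"turn":0},{"translation":[42,-42,0],"turn":0}]}}

```text
clock: 2.9
tcp_pos: [0.4948, 0.1163, 0.2809]
eef_rot: [[0.932, 0.364, 0.001], [0.364, -0.932, -0.0], [0.001, 0.001, -1.0]]
wrist_force: [0.9, -0.1, -0.1]
grip_width: 1.003
```

>>> {"fn": "jog_arm", "kwargs": {"plan": [{"translation":[0,0,0],"turn":-0.18},{"translation":[0,0,0],"turn":-0.18},{"translation":[0,0,0],"turn":-0.18},{"translation":[0,0,0],"turn":-0.18},{"translation":[0,0,0],"turn":-0.18},{"translation":[0,0,0],"turn":-0.18},{"translation":[0,0,0],"turn":-0.12},{"translation":[0,0,0],"turn":0},{"translation":[0,0,0],"turn":0}], "hand": 0.55}}

```text
clock: 4.03
tcp_pos: [0.4942, 0.1144, 0.2806]
eef_rot: [[0.001, 1.0, 0.0], [1.0, -0.001, -0.0], [-0.0, 0.0, -1.0]]
wrist_force: [-0.5, 0.5, 0.5]
grip_width: 0.548
```

```bash
cat > look.py <<'E'
from h import *
import sys
w=ctrl.camera_info("wrist");im=ctrl.grab_frame("wrist")
cv2.imwrite(sys.argv[1],im);np.save(sys.argv[1]+".npy",w,allow_pickle=True)
s=ctrl.sense();print(round(s["clock"],2),np.round(s["tcp_pos"],4),np.round(s["eef_rot"],3).tolist())
for t in sys.argv[2:]:
    t,z=t.split(":")
    for r in ctrl.mark_of("wrist",t)[:4]: print(t,round(r["score"],2),np.round(r["pixel"],1),np.round(atz(w,r["pixel"],float(z)),4))
E
python3 look.py pics/w1.png tube_center:.05 tube_foot:0 well:.01 stand:0 tube_mid:.01 card:.095
```

```text
4.08 [0.4942 0.1143 0.2807] [[0.0, 1.0, 0.0], [1.0, -0.0, -0.0], [-0.0, 0.0, -1.0]]
tube_center 0.9 [174.5 174.1] [0.37   0.1072 0.05  ]
tube_center 0.78 [190.6 129.7] [0.4006 0.1772 0.05  ]
tube_center 0.77 [221.3 162.4] [0.4466 0.126  0.05  ]
tube_center 0.61 [181.3 201.7] [0.3776 0.0603 0.05  ]
tube_foot 0.84 [195.3 130.4] [0.3978 0.174  0.    ]
tube_foot 0.83 [185.5 193.7] [0.3729 0.0601 0.    ]
tube_foot 0.82 [183.6 165.9] [0.3731 0.112  0.    ]
tube_foot 0.55 [221.6 155.3] [0.4421 0.1308 0.    ]
well 0.59 [311.8 140.5] [0.5986 0.1572 0.01  ]
stand 0.72 [304.6 195. ] [0.5936 0.0571 0.    ]
tube_mid 0.65 [307.9 184.1] [0.5963 0.0803 0.01  ]
tube_mid 0.62 [307.4 162.1] [0.5931 0.12   0.01  ]
```

```bash
python3 - <<'E'
import cv2
im=cv2.imread("pics/w1.png")[60:260,150:400]
cv2.imwrite("pics/w1c.png",cv2.resize(im,(750,600),interpolation=cv2.INTER_CUBIC))
E
```

```text
(no output)
```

View pics/w1c.png

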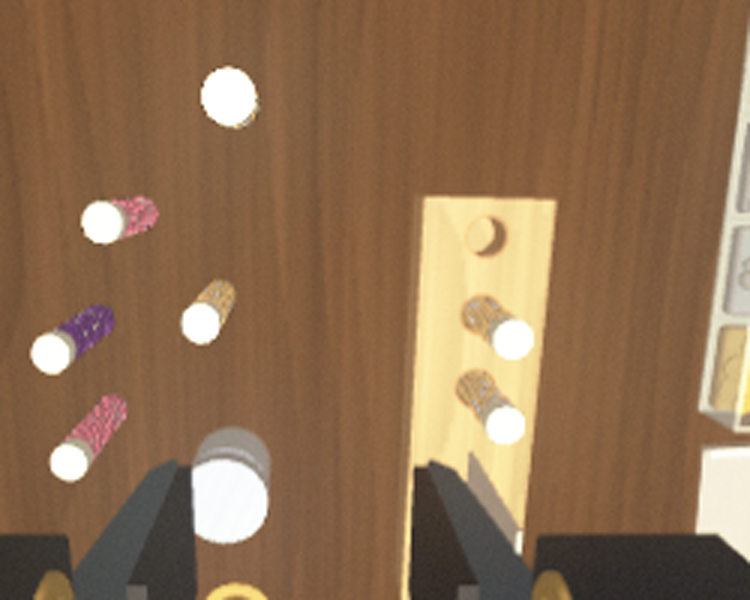

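The crop shows the gold tube's cap at (201,323), with the well mouth at (486,236). Two tubes and the card stand in the block. Next I compute the cap, the mouth and the stand's yaw.

```bash
python3 - <<'E'
from h import *
w=np.load("pics/w1.png.npy",allow_pickle=True).item()
f=lambda c,z:np.round(atz(w,(150+(c[0]+.5)/3-.5,60+(c[1]+.5)/3-.5),z),4)
im=cv2.imread("pics/w1.png")
m=(im.min(2)>200).astype(np.uint8);n,l,st,ce=cv2.connectedComponentsWithStats(m)
for k in range(1,n):
    if 40<st[k,4]<400: print(st[k,4],ce[k].round(1),atz(w,ce[k],.1).round(4))
print("mouth",f((486,236),.04),"TL",f((425,197),.04),"TR",f((556,200),.04),"BL",f((406,590),.04),"BR",f((530,515),.04))
print("L400",f((415,400),.04),"R330",f((546,330),.04))
E
```

```text
52 [476.1  25.1] [0.7801 0.31   0.1   ]
46 [455.1  74.4] [0.7634 0.2511 0.1   ]
266 [225.7  91.7] [0.4608 0.2277 0.1   ]
46 [395.3 115. ] [0.69   0.1987 0.1   ]
140 [183.6 133.9] [0.4015 0.1736 0.1   ]
46 [391.5 146.3] [0.6907 0.1566 0.1   ]
129 [216.5 167.2] [0.445  0.1272 0.1   ]
142 [320.8 172.9] [0.5937 0.1188 0.1   ]
122 [166.5 177.5] [0.3726 0.1125 0.1   ]
131 [318.1 201.4] [0.5929 0.0761 0.1   ]
113 [172.5 213.7] [0.3766 0.0572 0.1   ]
361 [421.  297.7] [ 0.7791 -0.0938  0.1   ]
mouth [0.5913 0.163  0.04  ] TL [0.558  0.1832 0.04  ] TR [0.6273 0.1817 0.04  ] BL [ 0.5559 -0.0475  0.04  ] BR [0.6275 0.0016 0.04  ]
L400 [0.5568 0.0722 0.04  ] R330 [0.6276 0.1122 0.04  ]
```

>>> {"fn": "jog_arm", "kwargs": {"plan": [{"translation":[12.7,-49.2,0],"turn":0},{"translation":[0,0,50],"turn":0},{"translation":[0,0,50],"turn":0},{"translation":[0,0,40],"turn":0},{"translation":[0,0,30],"turn":0},{"translation":[0,0,30],"turn":0},{"translation":[0,0,20],"turn":0},{"translation":[0,0,9.7],"turn":0},{"translation":[0,0,0],"turn":0},{"translation":[0,0,0],"turn":0}]}}

```text
clock: 5.62
tcp_pos: [0.4458, 0.1272, 0.0517]
eef_rot: [[-0.001, 1.0, 0.002], [1.0, 0.001, 0.0], [0.0, 0.002, -1.0]]
wrist_force: [-0.3, 0.4, 0.1]
grip_width: 0.552
```

>>> {"fn": "jog_arm", "kwargs": {"plan": [{"translation":[0,0,0]},{"translation":[0,0,0]},{"translation":[0,0,0]},{"translation":[0,0,0]},{"translation":[0,0,0]},{"translation":[0,0,0]},{"translation":[0,0,0]},{"translation":[0,0,0]}], "hand": 0, "squeeze": 14}}

```text
invalid input at $.plan[0]: expected keys translation, turn
```

>>> {"fn": "jog_arm", "kwargs": {"plan": [{"translation":[0,0,0],"turn":0},{"translation":[0,0,0],"turn":0},{"translation":[0,0,0],"turn":0},{"translation":[0,0,0],"turn":0},{"translation":[0,0,0],"turn":0},{"translation":[0,0,0],"turn":0},{"translation":[0,0,0],"turn":0},{"translation":[0,0,0],"turn":0}], "hand": 0, "squeeze": 14}}

```text
clock: 6.62
tcp_pos: [0.4451, 0.127, 0.051]
eef_rot: [[-0.001, 1.0, 0.0], [1.0, 0.001, -0.0], [-0.0, 0.0, -1.0]]
wrist_force: [0.2, -0.2, 2.1]
grip_width: 0.194
```

>>> {"fn": "jog_arm", "kwargs": {"plan": [{"translation":[0,0,-15],"turn":0},{"translation":[0,0,-25],"turn":0},{"translation":[0,0,-30],"turn":0},{"translation":[12,0,0],"turn":0},{"translation":[24,17,0],"turn":0},{"translation":[0,40,0],"turn":0},{"translation":[0,40,0],"turn":0},{"translation":[0,30,0],"turn":0},{"translation":[0,20,0],"turn":0},{"translation":[0,0,0],"turn":0},{"translation":[0,0,0],"turn":0},{"translation":[0,0,0],"turn":0}]}}

```text
clock: 8.12
tcp_pos: [0.5908, 0.1633, 0.1207]
eef_rot: [[-0.001, 1.0, -0.001], [1.0, 0.001, -0.0], [-0.0, -0.001, -1.0]]
wrist_force: [-1.1, -0.2, 0.0]
grip_width: 0.191
```

```bash
python3 look.py pics/w2.png tube_foot:.07 well:.01 tube_center:.12
python3 - <<'E'
from h import *
i=ctrl.camera_info("scene");im=ctrl.grab_frame("scene")
for t in("tube_foot","tube_center","well"):
    print(t,[(round(r["score"],2),r["pixel"]) for r in ctrl.mark_of("scene",t)[:4]])
a=cv2.resize(cv2.imread("pics/w2.png")[20:320,100:400],(600,600),interpolation=cv2.INTER_CUBIC)
b=cv2.resize(im[150:270,240:320],(200,300),interpolation=cv2.INTER_CUBIC)
o=np.zeros((600,800,3),np.uint8);o[:,:600]=a;o[:300,600:]=b;cv2.imwrite("pics/w2c.png",o)
print(proj(i,(.592,.163,.04)))
E
```

```text
8.18 [0.5911 0.1633 0.121 ] [[-0.001, 1.0, -0.0], [1.0, 0.001, -0.0], [-0.0, -0.0, -1.0]]
tube_foot 0.79 [ 93.4 179.7] [0.441  0.1873 0.07  ]
tube_foot 0.68 [ 83.7 226.7] [0.423  0.1393 0.07  ]
tube_foot 0.66 [249.4 204.4] [0.5887 0.1629 0.07  ]
tube_foot 0.51 [ 93.5 266.8] [0.4252 0.0939 0.07  ]
well 0.64 [254.2 188.3] [0.5941 0.1633 0.01  ]
tube_center 0.75 [ 55.  244.8] [0.4302 0.1444 0.12  ]
tube_center 0.72 [249.6 225.9] [0.589  0.1615 0.12  ]
tube_center 0.58 [ 69.6 188.2] [0.4518 0.192  0.12  ]
tube_center 0.4 [ 68.3 284.9] [0.4337 0.1065 0.12  ]
tube_foot [(0.78, [331.2, 212.9]), (0.62, [280.1, 234.1]), (0.59, [319.6, 194.6])]
tube_center [(0.74, [337.8, 200.8]), (0.65, [321.5, 185.0]), (0.43, [285.1, 222.6]), (0.39, [199.2, 156.0])]
well [(0.64, [280.5, 248.9]), (0.36, [201.7, 168.6])]
[282.2029207  242.57954335]
```

View pics/w2c.png

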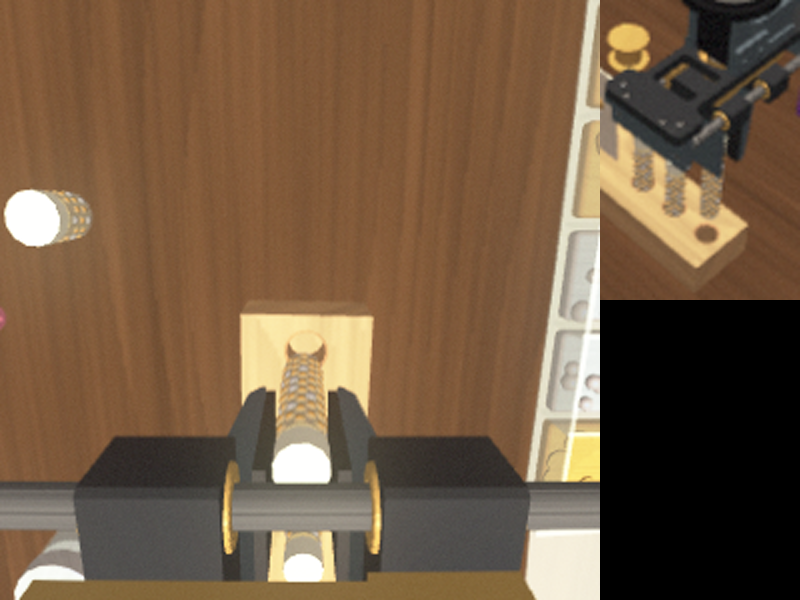

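The wrist view shows the tube held upright with its foot just in front of the mouth, at crop (306,348). The mouth looks about 2 mm to the right of the tube. I'll zoom in to measure the offset.

```bash
python3 - <<'E'
from h import *
w=np.load("pics/w2.png.npy",allow_pickle=True).item()
im=cv2.imread("pics/w2.png")[165:240,210:300]
cv2.imwrite("pics/w2d.png",cv2.resize(im,(720,600),interpolation=cv2.INTER_CUBIC))
# predicted mouth & foot circles for guess
E
```

```text
(no output)
```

View pics/w2d.png

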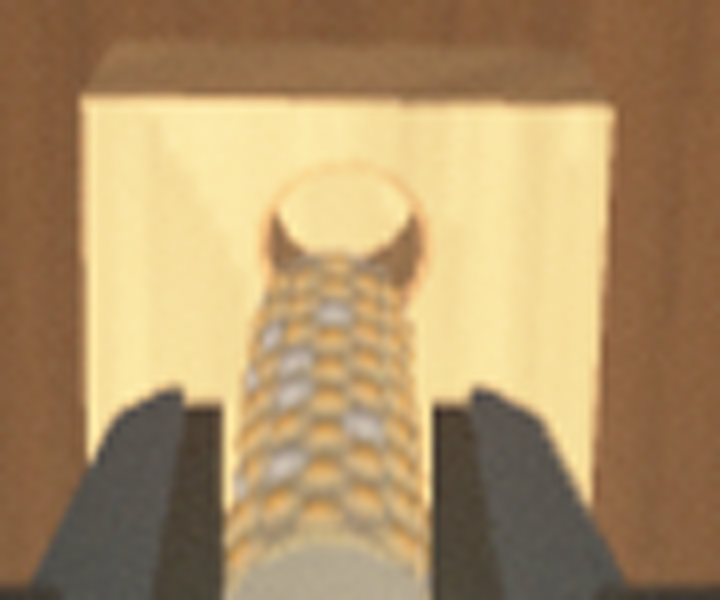

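```bash
python3 - <<'E'
from h import *
w=np.load("pics/w2.png.npy",allow_pickle=True).item()
f=lambda c,z:np.round(atz(w,(210+(c[0]+.5)/8-.5,165+(c[1]+.5)/8-.5),z),4)
for n,c,z in[("mouthL",(264,235),.04),("mouthR",(430,235),.04),("mouthTop",(347,160),.04),("TL",(82,96),.04),("TR",(612,104),.04),("L",(86,400),.04),("R",(600,400),.04),
 ("footL",(272,280),.07),("footR",(411,280),.07),("footTop",(339,250),.07),("tubeL480",(235,480),.11),("tubeR480",(424,480),.11)]: print(n,f(c,z))
E
```

```text
mouthL [0.5812 0.1649 0.04  ]
mouthR [0.6034 0.1649 0.04  ]
mouthTop [0.5923 0.1752 0.04  ]
TL [0.5575 0.1838 0.04  ]
TR [0.6271 0.1828 0.04  ]
L [0.5567 0.1414 0.04  ]
R [0.627  0.1414 0.04  ]
footL [0.5831 0.1678 0.07  ]
footR [0.5997 0.1678 0.07  ]
footTop [0.5911 0.1715 0.07  ]
tubeL480 [0.5802 0.1585 0.11  ]
tubeR480 [0.5996 0.1585 0.11  ]
```

>>> {"fn": "jog_arm", "kwargs": {"plan": [{"translation":[1.2,1.0,0],"turn":0},{"translation":[0,0,12],"turn":0},{"translation":[0,0,10],"turn":0},{"translation":[0,0,6],"turn":0},{"translation":[0,0,4],"turn":0},{"translation":[0,0,4],"turn":0},{"translation":[0,0,4],"turn":0},{"translation":[0,0,0],"turn":0}]}}

```text
clock: 9.52
tcp_pos: [0.5928, 0.1643, 0.0807]
eef_rot: [[-0.001, 1.0, -0.0], [1.0, 0.001, -0.0], [-0.0, -0.0, -1.0]]
wrist_force: [0.1, 0.4, -0.1]
grip_width: 0.192
```

>>> {"fn": "jog_arm", "kwargs": {"plan": [{"translation":[0,0,4],"turn":0},{"translation":[0,0,4],"turn":0},{"translation":[0,0,4],"turn":0},{"translation":[0,0,3],"turn":0},{"translation":[0,0,2],"turn":0},{"translation":[0,0,2],"turn":0},{"translation":[0,0,1],"turn":0},{"translation":[0,0,0],"turn":0},{"translation":[0,0,0],"turn":0}]}}

```text
clock: 10.65
tcp_pos: [0.5931, 0.1644, 0.0611]
eef_rot: [[-0.001, 1.0, 0.0], [1.0, 0.001, 0.0], [0.0, 0.0, -1.0]]
wrist_force: [-0.2, -1.1, 0.0]
grip_width: 0.191
```

>>> {"fn": "jog_arm", "kwargs": {"plan": [{"translation":[0,0,0.7],"turn":0},{"translation":[0,0,0.5],"turn":0},{"translation":[0,0,0],"turn":0}]}}

```text
clock: 11.02
tcp_pos: [0.5934, 0.1645, 0.061]
eef_rot: [[-0.001, 1.0, 0.001], [1.0, 0.001, 0.0], [0.0, 0.001, -1.0]]
wrist_force: [-0.6, -0.8, 6.5]
grip_width: 0.192
```

>>> {"fn": "jog_arm", "kwargs": {"plan": [{"translation":[0,0,0],"turn":0},{"translation":[0,0,0],"turn":0},{"translation":[0,0,0],"turn":0},{"translation":[0,0,0],"turn":0},{"translation":[0,0,-10],"turn":0},{"translation":[0,0,-30],"turn":0},{"translation":[0,0,-50],"turn":0},{"translation":[0,0,-60],"turn":0},{"translation":[0,0,-50],"turn":0},{"translation":[0,0,0],"turn":0},{"translation":[0,0,0],"turn":0}], "hand": 0.45}}

```text
clock: 12.4
tcp_pos: [0.5925, 0.1642, 0.2594]
eef_rot: [[-0.001, 1.0, -0.001], [1.0, 0.001, -0.0], [-0.0, -0.001, -1.0]]
wrist_force: [-0.7, 0.0, -0.5]
grip_width: 0.454
```

```bash
python3 look.py pics/w3.png tube_mid:.01
python3 - <<'E'
from h import *
w=np.load("pics/w3.png.npy",allow_pickle=True).item();im=cv2.imread("pics/w3.png")
m=(im.min(2)>200).astype(np.uint8);n,l,st,ce=cv2.connectedComponentsWithStats(m)
for k in range(1,n):
    if 60<st[k,4]<500: print(st[k,4],ce[k].round(1),atz(w,ce[k],.11).round(4))
E
```

```text
12.45 [0.5921 0.1641 0.2584] [[-0.001, 1.0, -0.003], [1.0, 0.001, -0.001], [-0.001, -0.003, -1.0]]
tube_mid 0.87 [250.6 192.1] [0.5916 0.1213 0.01  ]
478 [194.6  13.4] [0.5282 0.3585 0.11  ]
79 [476.3  71.7] [0.8645 0.3    0.11  ]
65 [383.6  63.3] [0.749  0.3073 0.11  ]
275 [159.8 126. ] [0.4779 0.2347 0.11  ]
142 [110.5 172.2] [0.4071 0.1761 0.11  ]
156 [251.2 181.1] [0.5923 0.164  0.11  ]
142 [250.3 211.5] [0.591  0.1214 0.11  ]
121 [ 96.9 214.7] [0.3791 0.1166 0.11  ]
128 [249.8 239.5] [0.5904 0.0796 0.11  ]
94 [105.1 249.6] [0.3823 0.0632 0.11  ]
```

>>> {"fn": "jog_arm", "kwargs": {"plan": [{"translation":[-40,-6,0],"turn":0},{"translation":[-50,-7,0],"turn":0},{"translation":[-50,-7,0],"turn":0},{"translation":[-50,-7,0],"turn":0},{"translation":[-50,-8,0],"turn":0},{"translation":[-50,-8,0],"turn":0},{"translation":[-50,-8,0],"turn":0},{"translation":[-50,-8,0],"turn":0},{"translation":[-50,-8,0],"turn":0},{"translation":[-54,-5,0],"turn":0},{"translation":[0,0,0],"turn":0},{"translation":[0,0,0],"turn":0}], "hand": 0.78}}

```text
clock: 14.0
tcp_pos: [0.521, -0.3291, 0.2583]
eef_rot: [[-0.001, 1.0, -0.002], [1.0, 0.001, 0.002], [0.002, -0.002, -1.0]]
wrist_force: [0.8, 0.4, 0.1]
grip_width: 0.779
```

```bash
python3 look.py pics/w4.png clamp_grip:.012 clamp:0 jaw_tip_a:.012
python3 - <<'E'
from h import *
a=cv2.imread("pics/w4.png")[60:300,90:410]
cv2.imwrite("pics/w4c.png",cv2.resize(a,(800,600),interpolation=cv2.INTER_CUBIC))
i=ctrl.camera_info("scene");w=np.load("pics/w4.png.npy",allow_pickle=True).item()
ctrl.grab_frame("scene")
for t in("clamp_grip","clamp","jaw_tip_a"): print(t,[(round(r["score"],2),r["pixel"]) for r in ctrl.mark_of("scene",t)[:3]])
E
```

```text
14.05 [ 0.5213 -0.3286  0.2588] [[-0.002, 1.0, -0.002], [1.0, 0.002, 0.002], [0.002, -0.002, -1.0]]
clamp_grip 0.97 [246.2 149.1] [ 0.5126 -0.2976  0.012 ]
clamp 0.8 [251.1 122.5] [ 0.5206 -0.2556  0.    ]
jaw_tip_a 0.88 [263.4  89.7] [ 0.5396 -0.2063  0.012 ]
jaw_tip_a 0.56 [262.4  90.8] [ 0.5381 -0.2079  0.012 ]
clamp_grip [(0.85, [193.7, 146.2]), (0.43, [279.1, 252.5])]
clamp [(0.75, [193.2, 155.8])]
jaw_tip_a [(0.69, [203.4, 162.7]), (0.58, [202.1, 165.4])]
```

View pics/w4c.png

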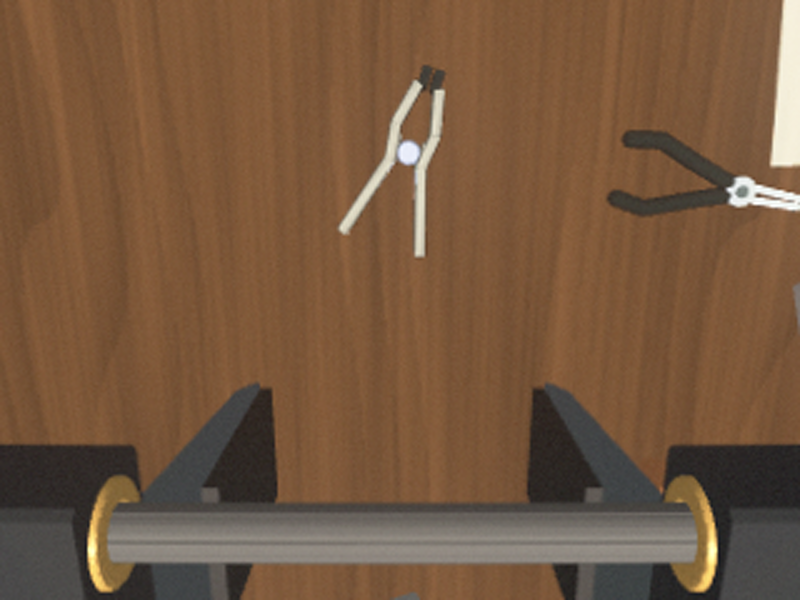

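The wrist view shows the clamp with its jaws at (432,75), hinge at (408,152) and handles ending at (345,232) and (420,256). That agrees with the networks: yaw about 74° and grip at about (0.513, -0.298).

>>> {"fn": "jog_arm", "kwargs": {"plan": [{"translation":[0,0,0],"turn":0.15},{"translation":[0,0,0],"turn":0.133},{"translation":[27.6,-17,0],"turn":0},{"translation":[0,0,50],"turn":0},{"translation":[0,0,50],"turn":0},{"translation":[0,0,40],"turn":0},{"translation":[0,0,20],"turn":0},{"translation":[0,0,0],"turn":0},{"translation":[0,0,0],"turn":0}]}}

```text
clock: 15.52
tcp_pos: [0.5137, -0.2988, 0.101]
eef_rot: [[0.278, 0.961, 0.002], [0.961, -0.278, -0.001], [-0.001, 0.002, -1.0]]
wrist_force: [0.2, 0.1, 0.3]
grip_width: 0.778
```

```bash
python3 look.py pics/w5.png clamp_grip:.012 clamp:0 jaw_tip_a:.012
python3 - <<'E'
from h import *
a=cv2.imread("pics/w5.png")[60:360,60:460]
cv2.imwrite("pics/w5c.png",cv2.resize(a,(800,600),interpolation=cv2.INTER_CUBIC))
i=ctrl.camera_info("scene");w=np.load("pics/w4.png.npy",allow_pickle=True).item()
for n,a,b in(("grip",(193.7,146.2),(246.2,149.1)),("jaw",(202.7,164),(263,90.2)),("clamp",(193.2,155.8),(251.1,122.5))):print(n,tri([ray(i,a),ray(w,b)]))
E
```

```text
15.57 [ 0.5138 -0.299   0.1013] [[0.278, 0.961, 0.002], [0.961, -0.278, -0.002], [-0.001, 0.003, -1.0]]
clamp_grip 0.94 [245.8 190.9] [ 0.5087 -0.2949  0.012 ]
clamp 0.59 [248.1 146.6] [ 0.5242 -0.2506  0.    ]
jaw_tip_a 0.98 [247.5 102.5] [ 0.5364 -0.2072  0.012 ]
jaw_tip_a 0.78 [249.2 101.5] [ 0.5383 -0.2068  0.012 ]
grip (array([ 0.5070077 , -0.29307614,  0.0174404 ]), np.float64(0.006872100702261709))
jaw (array([ 0.53635829, -0.20583434,  0.0161919 ]), np.float64(0.002925896017179905))
clamp (array([ 0.52386431, -0.25754577,  0.01089411]), np.float64(0.003879613999545516))
```

View pics/w5c.png

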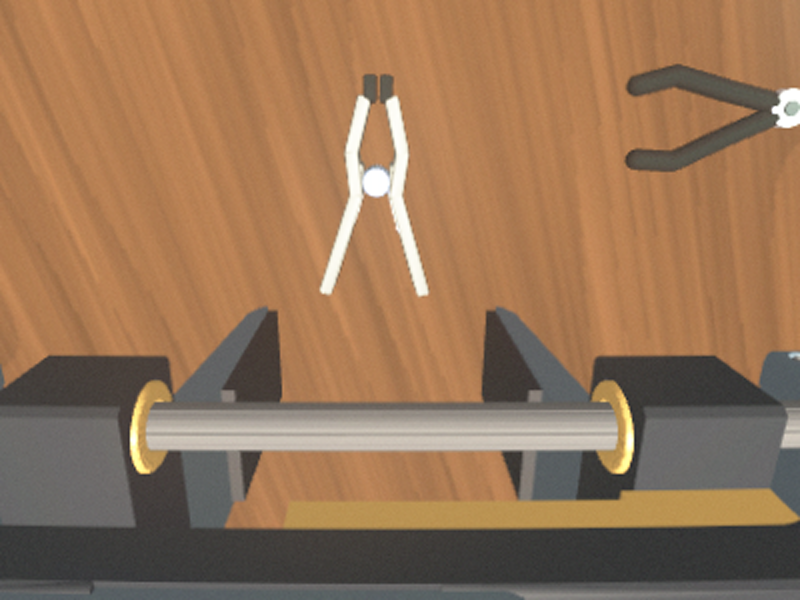

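```bash
python3 - <<'E'
from h import *
w=np.load("pics/w5.png.npy",allow_pickle=True).item();s=ctrl.sense();R=np.array(s["eef_rot"]);t=s["tcp_pos"]
for n,c,z in[("hl",(326,292),.024),("hr",(422,293),.024),("hinge",(375.5,181.5),.026),("jl",(365,75),.024),("jr",(391,75),.024)]:
    p=atz(w,(60+c[0]/2,60+c[1]/2),z);print(n,p.round(4),(R.T@(p-t)*1000).round(1))
E
```

```text
hl [ 0.4816 -0.301   0.024 ] [-10.9 -30.1  76.9]
hr [ 0.5307 -0.3159  0.024 ] [-11.5  21.2  77. ]
hinge [ 0.5236 -0.252   0.026 ] [47.9 -3.4 74.9]
jl [ 0.533  -0.2022  0.024 ] [98.4 -8.3 76.9]
jr [ 0.5449 -0.2056  0.024 ] [98.4  4.1 76.9]
```

>>> {"fn": "jog_arm", "kwargs": {"plan": [{"translation":[3,-4.2,0],"turn":0.02},{"translation":[0,0,30],"turn":0},{"translation":[0,0,30],"turn":0},{"translation":[0,0,20],"turn":0},{"translation":[0,0,12],"turn":0},{"translation":[0,0,5],"turn":0},{"translation":[0,0,0],"turn":0},{"translation":[0,0,0],"turn":0}]}}

```text
clock: 16.73
tcp_pos: [0.5102, -0.2948, 0.0036]
eef_rot: [[0.297, 0.955, 0.001], [0.955, -0.297, -0.001], [-0.0, 0.002, -1.0]]
wrist_force: [-0.7, 0.1, -0.1]
grip_width: 0.778
```

>>> {"fn": "jog_arm", "kwargs": {"plan": [{"translation":[0,0,0],"turn":0},{"translation":[0,0,0],"turn":0},{"translation":[0,0,0],"turn":0},{"translation":[0,0,0],"turn":0},{"translation":[0,0,0],"turn":0},{"translation":[0,0,0],"turn":0},{"translation":[0,0,0],"turn":0},{"translation":[0,0,0],"turn":0},{"translation":[0,0,0],"turn":0},{"translation":[0,0,0],"turn":0}], "hand": 0, "squeeze": 32}}

```text
clock: 17.98
tcp_pos: [0.5096, -0.2945, 0.0028]
eef_rot: [[0.297, 0.955, 0.0], [0.955, -0.297, -0.0], [-0.0, 0.0, -1.0]]
wrist_force: [0.8, -0.6, 0.2]
grip_width: 0.007
```

The gripper shut completely, so it doesn't have the handles. I'll look before doing anything else.

```bash
python3 look.py pics/w6.png clamp_grip:.012 clamp:0 jaw_tip_a:.012
python3 - <<'E'
from h import *
a=cv2.imread("pics/w6.png")[0:384,40:470]
cv2.imwrite("pics/w6c.png",cv2.resize(a,(672,600),interpolation=cv2.INTER_CUBIC))
E
```

```text
18.02 [ 0.5096 -0.2945  0.0028] [[0.297, 0.955, 0.0], [0.955, -0.297, -0.0], [-0.0, 0.0, -1.0]]
clamp 0.87 [254.1 163.8] [ 0.5251 -0.2505  0.    ]
jaw_tip_a 0.87 [252.3  96.5] [ 0.5374 -0.2061  0.012 ]
jaw_tip_a 0.76 [251.2  99.3] [ 0.5362 -0.2075  0.012 ]
```

View pics/w6c.png

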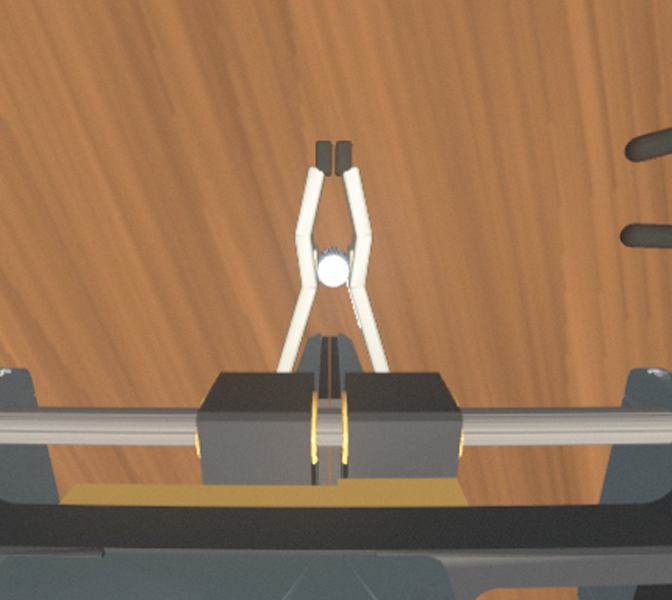

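The fingers are shut between the handles at (330,340), with the clamp still at rest and unmoved (hinge at 333,267). They must have slid past the handles. I'll lift straight up, open and look again.

>>> {"fn": "jog_arm", "kwargs": {"plan": [{"translation":[0,0,-8],"turn":0},{"translation":[0,0,-15],"turn":0},{"translation":[0,0,-25],"turn":0},{"translation":[0,0,-30],"turn":0},{"translation":[0,0,-20],"turn":0},{"translation":[0,0,0],"turn":0},{"translation":[0,0,0],"turn":0}]}}

```text
clock: 19.05
tcp_pos: [0.5092, -0.2942, 0.1005]
eef_rot: [[0.297, 0.955, -0.001], [0.955, -0.297, 0.0], [0.0, -0.001, -1.0]]
wrist_force: [-0.5, 0.2, -0.1]
grip_width: 0.007
```

>>> {"fn": "jog_arm", "kwargs": {"plan": [{"translation":[0,0,0],"turn":0},{"translation":[0,0,0],"turn":0},{"translation":[0,0,0],"turn":0},{"translation":[0,0,0],"turn":0},{"translation":[0,0,0],"turn":0},{"translation":[0,0,0],"turn":0}], "hand": 0.78}}

```text
clock: 19.8
tcp_pos: [0.5096, -0.2945, 0.1008]
eef_rot: [[0.297, 0.955, 0.0], [0.955, -0.297, -0.0], [-0.0, 0.0, -1.0]]
wrist_force: [-0.5, 0.9, 0.4]
grip_width: 0.63
```

```bash
cat > clampfind.py <<'E'
from h import *
import sys
f=sys.argv[1];w=np.load(f+".npy",allow_pickle=True).item();im=cv2.imread(f);s=ctrl.sense();R=np.array(s["eef_rot"]);t=np.array(s["tcp_pos"])
for r in ctrl.cut_out("wrist","clamp")[:2]:
    m=r["region"].astype(np.uint8);ys,xs=np.nonzero(m);print("score",round(r["score"],2),"area",m.sum())
    for row in range(ys.min(),ys.max()+1,6):
        x=xs[ys==row]
        if len(x):
            a=[(R.T@(atz(w,(c,row),.02)-t)*1000).round(1)[:2] for c in(x.min(),x.max())];print(row,x.min(),x.max(),a[0],a[1])
E
python3 look.py pics/w7.png clamp_grip:.012 clamp:0 jaw_tip_a:.012;python3 clampfind.py pics/w7.png
```

```text
19.85 [ 0.5096 -0.2945  0.1008] [[0.297, 0.955, 0.0], [0.955, -0.297, -0.0], [-0.0, 0.0, -1.0]]
clamp_grip 0.74 [253.8 194.3] [ 0.5118 -0.2966  0.012 ]
clamp 0.84 [251.2 150. ] [ 0.5231 -0.2509  0.    ]
jaw_tip_a 0.94 [250.5 103.4] [ 0.5367 -0.2049  0.012 ]
jaw_tip_a 0.65 [249.2 105.7] [ 0.5348 -0.2066  0.012 ]
score 0.56 area 2043
101 246 258 [95.3 -5.2] [95.3  6.5]
107 245 260 [89.8 -6.2] [89.7  8.4]
113 242 263 [84.1 -9.2] [84.1 11.4]
119 240 264 [ 78.4 -11.3] [78.4 12.5]
125 239 266 [ 72.7 -12.3] [72.6 14.6]
131 237 267 [ 66.8 -14.4] [66.8 15.7]
137 236 268 [ 60.9 -15.5] [60.9 16.8]
143 236 268 [ 55.  -15.6] [54.9 16.9]
149 237 267 [ 48.9 -14.7] [48.9 15.9]
155 238 266 [ 42.8 -13.7] [42.8 15. ]
161 239 265 [ 36.6 -12.8] [36.6 14.1]
167 237 267 [ 30.4 -14.9] [30.3 16.2]
173 235 269 [ 24.1 -17.1] [24.  18.4]
179 233 270 [ 17.6 -19.3] [17.6 19.6]
185 231 272 [ 11.1 -21.6] [11.1 21.8]
191 229 274 [  4.6 -23.8] [ 4.5 24.1]
197 228 276 [ -2.1 -25.1] [-2.2 26.4]
203 226 278 [ -8.8 -27.4] [-8.9 28.8]
209 226 276 [-15.7 -27.6] [-15.8  26.8]
```

>>> {"fn": "jog_arm", "kwargs": {"plan": [{"translation":[0,0.5,0],"turn":0},{"translation":[0,0,30],"turn":0},{"translation":[0,0,30],"turn":0},{"translation":[0,0,20],"turn":0},{"translation":[0,0,12],"turn":0},{"translation":[0,0,6],"turn":0},{"translation":[0,0,0],"turn":0},{"translation":[0,0,0],"turn":0}]}}

```text
clock: 21.05
tcp_pos: [0.5106, -0.2949, 0.0035]
eef_rot: [[0.297, 0.955, 0.001], [0.955, -0.297, -0.001], [-0.0, 0.002, -1.0]]
wrist_force: [0.3, 0.3, -0.7]
grip_width: 0.784
```

>>> {"fn": "jog_arm", "kwargs": {"plan": [{"translation":[0,0,0],"turn":0},{"translation":[0,0,0],"turn":0},{"translation":[0,0,0],"turn":0},{"translation":[0,0,0],"turn":0},{"translation":[0,0,0],"turn":0},{"translation":[0,0,0],"turn":0}], "hand": 0.4, "squeeze": 25}}

```text
clock: 21.8
tcp_pos: [0.5101, -0.2946, 0.0027]
eef_rot: [[0.297, 0.955, -0.0], [0.955, -0.297, -0.0], [-0.0, -0.0, -1.0]]
wrist_force: [0.6, -1.2, -0.6]
grip_width: 0.403
```

```bash
python3 look.py pics/w8.png jaw_tip_a:.012 clamp:0;python3 clampfind.py pics/w8.png
```

```text
21.85 [ 0.5101 -0.2946  0.0027] [[0.297, 0.955, -0.0], [0.955, -0.297, -0.0], [-0.0, 0.0, -1.0]]
jaw_tip_a 0.69 [251.9  96.5] [ 0.5376 -0.2061  0.012 ]
jaw_tip_a 0.65 [248.   98.6] [ 0.5348 -0.2066  0.012 ]
clamp 0.55 [251.8 164. ] [ 0.5239 -0.2503  0.    ]
score 0.74 area 3613
90 242 262 [95.9 -6.2] [95.8  6.2]
96 241 264 [92.3 -6.8] [92.3  7.5]
102 241 263 [88.8 -6.9] [88.8  6.9]
108 236 268 [ 85.2 -10. ] [85.2 10.1]
114 235 269 [ 81.6 -10.7] [81.6 10.8]
120 234 271 [ 77.9 -11.4] [77.9 12.1]
126 233 272 [ 74.2 -12.1] [74.2 12.8]
132 232 273 [ 70.5 -12.8] [70.4 13.5]
138 230 274 [ 66.7 -14.2] [66.7 14.3]
144 229 275 [ 62.8 -14.9] [62.8 15. ]
150 228 276 [ 59.  -15.7] [58.9 15.8]
156 228 276 [ 55.  -15.8] [55.  15.9]
162 229 275 [ 51.1 -15.2] [51.  15.3]
168 230 274 [ 47.  -14.6] [47.  14.7]
174 231 273 [ 43.  -14.1] [42.9 14.1]
180 232 272 [ 38.8 -13.5] [38.8 13.6]
186 231 273 [ 34.7 -14.2] [34.6 14.3]
192 229 275 [ 30.4 -15.7] [30.4 15.8]
198 228 277 [ 26.1 -16.5] [26.1 17.3]
204 226 278 [ 21.8 -18. ] [21.8 18.1]
210 224 280 [ 17.4 -19.5] [17.3 19.6]
216 224 277 [ 12.9 -19.6] [12.9 17.6]
222 224 277 [  8.4 -19.8] [ 8.4 17.8]
228 224 276 [  3.8 -19.9] [ 3.8 17.2]
234 225 226 [ -0.8 -19.3] [ -0.8 -18.6]
```

```bash
python3 - <<'E'
from h import *
a=cv2.imread("pics/w8.png")[80:260,160:340]
cv2.imwrite("pics/w8c.png",cv2.resize(a,(600,600),interpolation=cv2.INTER_CUBIC))
E
```

```text
(no output)
```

View pics/w8c.png

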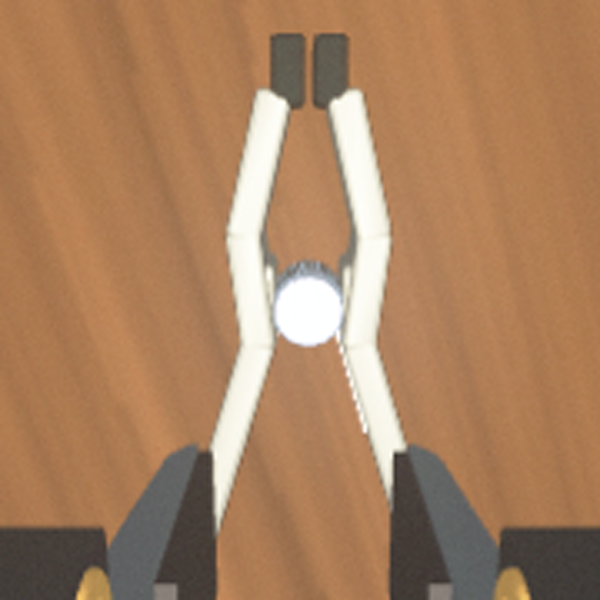

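The crop shows the fingers at (205,450) overlapping above the handles, with the jaws still shut. From the gap and the pixel rows, the real fingertips end about 26 mm behind the reported TCP. They are therefore at about z = 0.03, above the handles. I'll open and descend further in small steps, watching the force.

>>> {"fn": "jog_arm", "kwargs": {"plan": [{"translation":[0,0,0],"turn":0},{"translation":[0,0,0],"turn":0},{"translation":[0,0,0],"turn":0},{"translation":[0,0,0],"turn":0},{"translation":[0,0,4],"turn":0},{"translation":[0,0,4],"turn":0},{"translation":[0,0,2],"turn":0},{"translation":[0,0,0],"turn":0}], "hand": 0.78}}

```text
clock: 23.0
tcp_pos: [0.5099, -0.2945, -0.0075]
eef_rot: [[0.297, 0.955, -0.0], [0.955, -0.297, 0.0], [0.0, -0.001, -1.0]]
wrist_force: [-0.7, 0.4, -0.2]
grip_width: 0.778
```

```bash
python3 - <<'E'
from h import *
s=ctrl.sense();print(s["tcp_pos"],s["wrist_force"]);w=ctrl.camera_info("wrist");im=ctrl.grab_frame("wrist");cv2.imwrite("pics/w9.png",im)
E=np.array(w["extrinsics"]);print("cam",E[:3,3],np.array(s["eef_rot"]).T@(E[:3,3]-s["tcp_pos"]))
for t in("jaw_tip_a","clamp","clamp_grip"):
    for r in ctrl.mark_of("wrist",t)[:2]: print(t,r["score"],np.round(r["pixel"],1))
E
```

```text
[ 0.50993017 -0.29448153 -0.0075481 ] [-0.73584592  0.38766283 -0.22942471]
cam [ 0.53237627 -0.21906657  0.18536292] [ 0.07869127 -0.00110236 -0.19290509]
jaw_tip_a 0.82 [254.   93.2]
jaw_tip_a 0.63 [250.3 100. ]
clamp 0.91 [251.5 167.2]
```

TCP z is now -7.5 mm with no contact, which confirms the fingers are shorter than stated. I'll continue gently.

>>> {"fn": "jog_arm", "kwargs": {"plan": [{"translation":[0,0,2],"turn":0},{"translation":[0,0,2],"turn":0},{"translation":[0,0,2],"turn":0},{"translation":[0,0,2],"turn":0},{"translation":[0,0,1],"turn":0},{"translation":[0,0,0],"turn":0}]}}

```text
clock: 23.95
tcp_pos: [0.5101, -0.2946, -0.0164]
eef_rot: [[0.297, 0.955, -0.0], [0.955, -0.297, 0.0], [0.0, -0.0, -1.0]]
wrist_force: [-1.0, 0.4, 0.3]
grip_width: 0.785
```

>>> {"fn": "jog_arm", "kwargs": {"plan": [{"translation":[0,0,0],"turn":0},{"translation":[0,0,0],"turn":0},{"translation":[0,0,0],"turn":0},{"translation":[0,0,0],"turn":0},{"translation":[0,0,0],"turn":0},{"translation":[0,0,0],"turn":0}], "hand": 0.4, "squeeze": 25}}

```text
clock: 24.7
tcp_pos: [0.5101, -0.2947, -0.0161]
eef_rot: [[0.297, 0.955, 0.0], [0.955, -0.297, -0.0], [-0.0, 0.0, -1.0]]
wrist_force: [-0.3, 0.5, 0.2]
grip_width: 0.404
```

```bash
python3 look.py pics/w10.png jaw_tip_a:.012 clamp:0;python3 clampfind.py pics/w10.png | head -8
```

```text
24.75 [ 0.5102 -0.2947 -0.0162] [[0.297, 0.955, 0.0], [0.955, -0.297, -0.0], [-0.0, 0.0, -1.0]]
jaw_tip_a 0.78 [267.1  86.9] [ 0.5471 -0.2051  0.012 ]
jaw_tip_a 0.74 [237.2  88.6] [ 0.5303 -0.2008  0.012 ]
clamp 0.94 [254.7 162.9] [ 0.5268 -0.2472  0.    ]
score 0.72 area 5473
80 227 277 [ 99.2 -13.8] [99.2 13.5]
86 225 283 [ 96.1 -15. ] [96.1 16.9]
92 226 282 [ 93.  -14.5] [93.  16.5]
98 227 280 [ 89.8 -14. ] [89.8 15.4]
104 222 285 [ 86.7 -16.9] [86.6 18.3]
110 222 285 [ 83.4 -17. ] [83.4 18.4]
116 222 285 [ 80.2 -17.1] [80.2 18.5]
```

>>> {"fn": "jog_arm", "kwargs": {"plan": [{"translation":[0,0,0],"turn":0},{"translation":[0,0,0],"turn":0},{"translation":[0,0,0],"turn":0},{"translation":[0,0,0],"turn":0},{"translation":[0,0,0],"turn":0}], "hand": 0.2, "squeeze": 30}}

```text
clock: 25.52
tcp_pos: [0.5103, -0.2947, -0.0162]
eef_rot: [[0.298, 0.955, 0.0], [0.955, -0.298, -0.0], [-0.0, 0.0, -1.0]]
wrist_force: [0.5, -1.1, 1.2]
grip_width: 0.239
```

```bash
python3 look.py pics/w11.png jaw_tip_a:.012 clamp:0;python3 clampfind.py pics/w11.png
```

```text
25.57 [ 0.5103 -0.2947 -0.0162] [[0.297, 0.955, 0.0], [0.955, -0.297, -0.0], [-0.0, 0.001, -1.0]]
jaw_tip_a 0.93 [223.2  92.1] [ 0.5221 -0.2002  0.012 ]
jaw_tip_a 0.63 [275.   86.9] [ 0.5516 -0.2065  0.012 ]
clamp 0.82 [250.6 160.7] [ 0.5248 -0.245   0.    ]
score 0.57 area 5566
80 216 284 [ 99.2 -19.8] [99.2 17.4]
86 212 290 [ 96.1 -22.2] [96.1 20.8]
92 214 288 [ 93.  -21.2] [93.  19.8]
98 216 287 [ 89.9 -20.2] [89.8 19.3]
104 212 290 [ 86.7 -22.5] [86.6 21.1]
110 213 290 [ 83.5 -22.1] [83.4 21.2]
116 213 289 [ 80.2 -22.2] [80.2 20.8]
122 214 288 [ 76.9 -21.8] [76.9 20.4]
128 214 288 [ 73.6 -21.9] [73.6 20.5]
134 215 287 [ 70.3 -21.4] [70.2 20. ]
140 216 286 [ 66.9 -21. ] [66.8 19.6]
146 216 286 [ 63.4 -21.1] [63.4 19.7]
152 217 285 [ 59.9 -20.6] [59.9 19.2]
158 219 282 [ 56.4 -19.6] [56.4 17.6]
164 222 279 [ 52.8 -17.9] [52.8 15.9]
170 226 276 [ 49.2 -15.6] [49.2 14.2]
176 228 274 [ 45.6 -14.5] [45.5 13.1]
182 232 271 [ 41.9 -12.2] [41.9 11.4]
188 234 275 [ 38.1 -11.1] [38.1 13.9]
194 233 279 [ 34.3 -11.7] [34.3 16.4]
200 233 282 [ 30.5 -11.8] [30.5 18.4]
206 233 268 [ 26.6 -11.9] [26.6  9.8]
212 233 268 [ 22.7 -12. ] [22.6  9.9]
218 233 268 [ 18.7 -12. ] [18.6 10. ]
224 234 268 [ 14.6 -11.5] [14.6 10. ]
230 234 267 [ 10.5 -11.6] [10.5  9.5]
236 234 267 [  6.3 -11.6] [6.3 9.5]
242 234 267 [  2.1 -11.7] [2.1 9.6]
248 234 267 [ -2.2 -11.8] [-2.2  9.7]
254 234 267 [ -6.6 -11.9] [-6.6  9.8]
260 240 266 [-11.  -8.] [-11.    9.2]
```

>>> {"fn": "jog_arm", "kwargs": {"plan": [{"translation":[0,0,-4],"turn":0},{"translation":[0,0,-10],"turn":0},{"translation":[0,0,-20],"turn":0},{"translation":[0,0,-25],"turn":0},{"translation":[0,0,-18],"turn":0},{"translation":[0,0,-6],"turn":0},{"translation":[0,0,0],"turn":-0.07},{"translation":[0,0,0],"turn":-0.07},{"translation":[0,0,0],"turn":-0.07},{"translation":[0,0,0],"turn":-0.069},{"translation":[0,0,0],"turn":0}]}}

```text
clock: 27.1
tcp_pos: [0.5096, -0.2943, 0.0663]
eef_rot: [[0.024, 1.0, -0.001], [1.0, -0.024, 0.001], [0.001, -0.001, -1.0]]
wrist_force: [0.0, -0.1, -0.6]
grip_width: 0.238
```

>>> {"fn": "jog_arm", "kwargs": {"plan": [{"translation":[8,7,0],"turn":0},{"translation":[16,14,0],"turn":0},{"translation":[20,18,0],"turn":0},{"translation":[20,18,0],"turn":0},{"translation":[12,11,0],"turn":0},{"translation":[5,5,0],"turn":0},{"translation":[0,0,0],"turn":0},{"translation":[0,0,0],"turn":0}]}}

```text
clock: 28.1
tcp_pos: [0.5844, -0.2158, 0.0667]
eef_rot: [[0.024, 1.0, -0.0], [1.0, -0.024, -0.0], [-0.0, -0.0, -1.0]]
wrist_force: [0.1, 0.4, -0.2]
grip_width: 0.238
```

```bash
python3 look.py pics/w12.png jaw_tip_a:.095 clamp:.083 card:.095
python3 - <<'E'
from h import *
cv2.imwrite("pics/w12c.png",cv2.resize(cv2.imread("pics/w12.png")[0:225,130:400],(720,600),interpolation=cv2.INTER_CUBIC))
i=ctrl.camera_info("scene");j=ctrl.camera_info("top");ctrl.grab_frame("scene");ctrl.grab_frame("top")
for t in("jaw_tip_a","card","clamp"): print(t,[[(round(r["score"],2),np.round(r["pixel"],1).tolist()) for r in ctrl.mark_of(c,t)[:2]] for c in("scene","top")])
s=ctrl.sense();print(s["grip_width"],s["wrist_force"])
E
```

```text
28.15 [ 0.5844 -0.2159  0.0668] [[0.024, 1.0, -0.0], [1.0, -0.024, -0.0], [-0.0, -0.0, -1.0]]
jaw_tip_a 0.78 [224.6  88.9] [ 0.5707 -0.1197  0.095 ]
jaw_tip_a 0.56 [276.4  87.9] [ 0.6006 -0.1199  0.095 ]
clamp 0.73 [221.1  88.1] [ 0.5674 -0.118   0.083 ]
clamp 0.68 [251.8 160.1] [ 0.5855 -0.1633  0.083 ]
jaw_tip_a [[(0.92, [210.3, 163.4]), (0.56, [200.8, 170.3])], [(0.79, [307.4, 182.1]), (0.69, [307.4, 174.7])]]
card [[(0.53, [280.5, 252.0])], [(0.84, [290.5, 184.1]), (0.26, [209.3, 185.6])]]
clamp [[(0.94, [195.5, 157.0])], [(0.74, [323.7, 181.3]), (0.19, [235.2, 185.5])]]
0.2386483138661319 [-0.12043596  0.56950618 -0.84928093]
```

View pics/w12c.png

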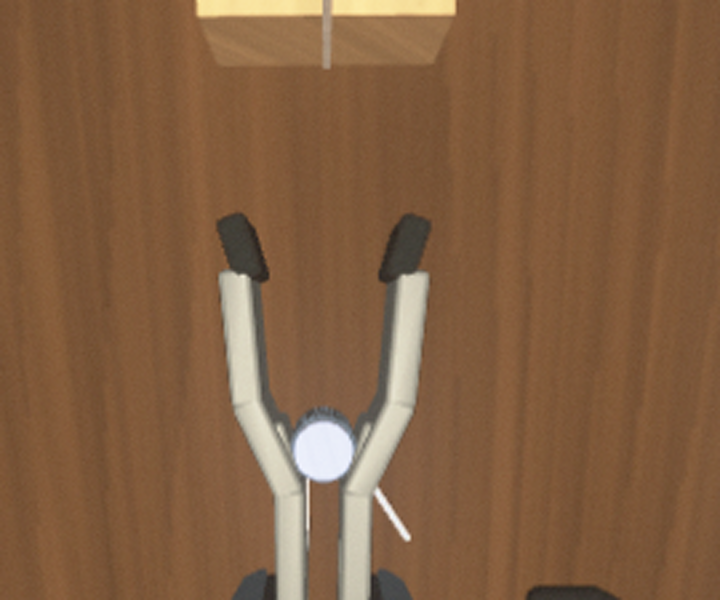

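The wrist view shows the clamp held wide open and level, with jaw tips at (240,245) and (405,245). The card appears edge-on at x = 327, ending at (327,68), close to the mouth's centre line.

```bash
python3 - <<'E'
from h import *
w=np.load("pics/w12.png.npy",allow_pickle=True).item();s=ctrl.sense();R=np.array(s["eef_rot"]);t=np.array(s["tcp_pos"])
k=720/270
f=lambda c,z:atz(w,(130+(c[0]+.5)/k-.5,(c[1]+.5)/k-.5),z)
for n,c,z in[("cardbottom",(327,68),.04),("card up",(326,12),.04),("tipL end",(236,213),.107),("tipR end",(412,213),.107),("inL",(268,278),.107),("inR",(379,278),.107),("hinge",(324,450),.108),("outL",(218,222),.107),("outR",(432,222),.107),("blockL",(197,14),.04),("blockR",(456,12),.04)]:
    p=f(c,z);print(n,p.round(4),(R.T@(p-t)*1000).round(1))
i,j=ctrl.camera_info("scene"),ctrl.camera_info("top")
for a,b in(((210.3,163.4),(307.4,174.7)),((200.8,170.3),(307.4,182.1)),((210.3,163.4),(307.4,182.1)),((200.8,170.3),(307.4,174.7))): print(tri([ray(i,a),ray(j,b)]))
E
```

```text
cardbottom [ 0.5882 -0.0706  0.04  ] [ 1.448e+02 -1.000e-01  2.680e+01]
card up [ 0.5883 -0.057   0.04  ] [158.4  -0.3  26.8]
tipL end [ 0.5685 -0.1162  0.107 ] [ 98.8 -18.7 -40.2]
tipR end [ 0.6037 -0.117   0.107 ] [ 98.7  16.4 -40.2]
inL [ 0.5744 -0.1287  0.107 ] [ 86.4 -12.6 -40.2]
inR [ 0.597  -0.1293  0.107 ] [ 86.3  10.1 -40.2]
hinge [ 0.585  -0.1644  0.108 ] [ 51.   -1.2 -41.2]
outL [ 0.5648 -0.1178  0.107 ] [ 97.1 -22.4 -40.2]
outR [ 0.6077 -0.1188  0.107 ] [ 97.   20.5 -40.2]
blockL [ 0.5534 -0.0565  0.04  ] [158.1 -35.2  26.8]
blockR [ 0.6234 -0.0578  0.04  ] [158.4  34.8  26.8]
(array([ 0.58771458, -0.10597138,  0.11461688]), np.float64(0.009987018350002595))
(array([ 0.58718438, -0.12300401,  0.0758417 ]), np.float64(0.00815170775435436))
(array([ 0.57501495, -0.11198551,  0.10140439]), np.float64(0.00278971395203854))
(array([ 0.59982959, -0.1169683 ,  0.08914986]), np.float64(0.000572635332710277))
```

>>> {"fn": "jog_arm", "kwargs": {"plan": [{"translation":[5,1,0],"turn":0},{"translation":[10,0,0],"turn":0},{"translation":[10,0,0],"turn":0},{"translation":[8,0,0],"turn":0},{"translation":[6,0,0],"turn":0},{"translation":[6,0,0],"turn":0},{"translation":[6,0,0],"turn":0},{"translation":[5,0,0],"turn":0},{"translation":[5,0,0],"turn":0},{"translation":[4,0,0],"turn":0},{"translation":[1,0,0],"turn":0},{"translation":[0,0,0],"turn":0}]}}

```text
clock: 30.2
tcp_pos: [0.5875, -0.1494, 0.0668]
eef_rot: [[0.023, 1.0, 0.0], [1.0, -0.023, -0.0], [-0.0, 0.0, -1.0]]
wrist_force: [-0.0, -0.7, -0.2]
grip_width: 0.237
```

```bash
python3 look.py pics/w13.png jaw_tip_a:.095 clamp:.083 card:.095 well:.01
python3 - <<'E'
from h import *
o=np.zeros((600,800,3),np.uint8)
o[:,:440]=cv2.resize(cv2.imread("pics/w13.png")[0:240,162:338],(440,600),interpolation=cv2.INTER_CUBIC)
b=ctrl.grab_frame("scene");o[:,440:]=cv2.resize(b[110:270,190:286],(360,600),interpolation=cv2.INTER_CUBIC)
cv2.imwrite("pics/w13c.png",o);s=ctrl.sense();print(s["grip_width"],s["wrist_force"],s["clock"])
for t in("jaw_tip_a","card","tube_foot","tube_center"): print(t,[(round(r["score"],2),np.round(r["pixel"],1).tolist()) for r in ctrl.mark_of("scene",t)[:3]])
E
```

```text
30.25 [ 0.5875 -0.1494  0.0668] [[0.023, 1.0, 0.0], [1.0, -0.023, -0.0], [-0.0, 0.0, -1.0]]
jaw_tip_a 0.88 [276.6  86.8] [ 0.6037 -0.0529  0.095 ]
jaw_tip_a 0.77 [223.4  92.5] [ 0.5728 -0.0553  0.095 ]
clamp 0.66 [249.9 161.2] [ 0.5872 -0.0976  0.083 ]
card 0.81 [249.7 116. ] [ 0.5878 -0.0688  0.095 ]
card 0.62 [276.6  85.8] [ 0.6037 -0.0523  0.095 ]
0.236304849422861 [-0.99759317  0.08976185 -0.63218585] 30.5
jaw_tip_a [(0.67, [215.5, 182.9]), (0.66, [269.8, 239.5])]
card [(0.65, [217.6, 171.9])]
tube_foot [(0.76, [333.3, 212.1]), (0.75, [279.9, 251.6]), (0.71, [315.9, 198.2])]
tube_center [(0.76, [305.0, 169.1]), (0.72, [285.2, 238.0]), (0.72, [323.4, 181.2])]
```

View pics/w13c.png

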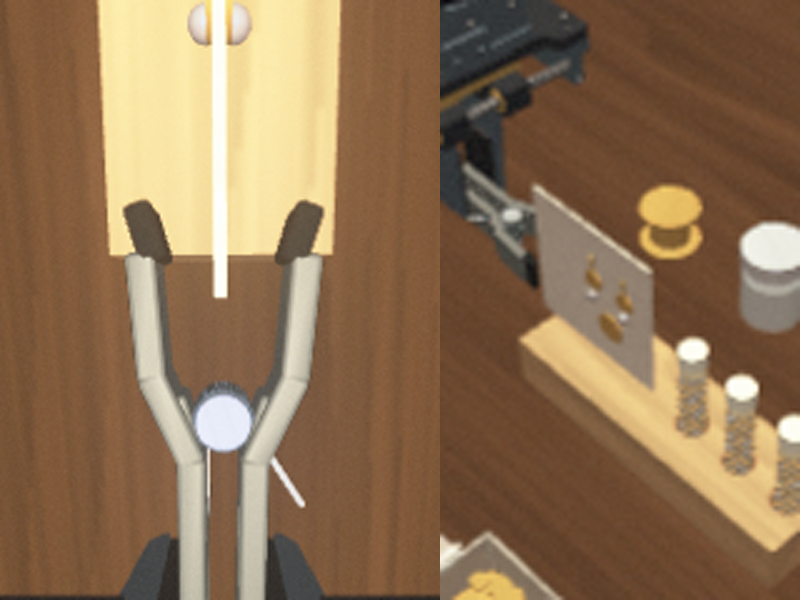

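The card's edge, at (220,297) on the left panel, sits between the two jaws with clear gaps on both sides and to the hinge. On the right panel, the tubes in the stand have their tops level. I'm handing it in.

```bash
python3 -c "
from cell import ctrl
print(ctrl.job_done());print(ctrl.sense()['grip_width'])"
```

```text
the job is handed in; nothing more can be done
None
the job is handed in; nothing more can be done
```

I put the gold tube into the empty well, right to the bottom, and let it go. I then squeezed the clamp fully open and brought it level to the card's free edge. I handed the job in with the robot still holding it there, after about 30.5 s of the 56 s allowed.

**Final checks:**
- **Tube:** it met the well floor at 6.5 N. After release, its cap lined up with the other two at the expected 42 mm spacing, and the tops look level.
- **Clamp:** the gripper opening is about 21.6 mm, so the handles are at their stop. Both jaws measured about 95 mm above the bench, mean of two rough readings, 89 and 101 mm.
- **Card:** its edge is about 16 mm inside the jaw tips and centred in the mouth. In the last picture it is clear of both jaws and the hinge pin. The wrist force was about 1 N, so there is no sign of contact.

**What disagreed or failed:**
- **First clamp grasp missed:** the fingers closed above the handles without moving the clamp. The pictures put the real fingertips about 26 mm short of the stated TCP, so I lowered the TCP to z = -16 mm, checking the force, and gripped again.
- **Two-camera measurements:** the scene-and-wrist fix on the clamp grip was off by about 7 mm, so I relied on the close wrist views there.

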